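Isolate and inspect a stick blender

TASK

Turn the red switch on the charging stand clockwise to off, and only then draw the stick blender up out of its cup. Tip it about halfway to level (45 degrees), bell end still lower than the handle, and finish while holding it still in the gripper like that, with the open end of the bell over the chopping board and about 15 cm above it, touching nothing else. Leave the switch off and leave the other things where they are.

Things in the scene. Friction and masses are not known exactly. Their poses are not given: they have to be found in the camera images.
- stand: white charging stand, fixed, left or right on the worktop (board on the other side): foot 140 (x) x 240 (y) x 18 mm, z up. Origin: centre of the underside. At its y +65 mm a round grey cup: outside diameter 76, inside 65, rim 78 mm and inner floor 23 mm above the worktop. At its y -65 mm a grey switch housing 84 x 84 mm, top 40 mm above the worktop
- cup_mouth (a point): centre of the cup's mouth, at rim height; its axes are the stand's
- switch (a joint): angle of the red rotary switch: 0 = on, grows clockwise seen from above, 1.4 = off; stops at both ends. Stiff: stays where it is left, about 0.06 N m to turn. Grip: upright red bar 54 long, 14 wide, 32 mm tall, 50 to 82 mm above the worktop, on a black disc; at 0 it lies along the stand's x, at angle a it is turned a clockwise from that
- switch_grip (a point): on the switch's vertical axis, middle of the height of the red bar: 69 mm above the worktop; x along the bar, y across it
- blender: cordless stick blender, 205 mm, 0.3 kg, upright in the cup, bell down, yaw varies. Origin: centre of the bell's open rim; z along the tool to the handle. Steel bell (diameter 56) z 0 to 42, shaft (diameter 21) to 92, white flat-sided handle z 100 to 205 mm, 46 mm along x, 34 mm along y: pinch near its top across the 34 mm. The bell is out of the cup after rising 55 mm
- board: wooden chopping board fixed to the worktop, 240 (its x) x 340 (its y) x 20 mm, origin at the centre of its underside, z up; its long side runs roughly away from the robot. Beware of the wall cabinet over the back of the worktop: its front is 0.58 m ahead of the robot, its underside 0.58 m up
- fork: steel table fork, 193 x 26 x 15 mm, lying on the board; origin: centre of its underside
- garlic: garlic bulb, 60 x 57 x 58 mm, on the board; origin: centre of its underside
- mug: green mug, 65 x 94 x 52 mm, behind the stand; origin: centre of its underside
- carton: small white and red carton, 37 x 64 x 89 mm, standing behind the stand; origin: centre of its underside
- teaspoon: steel teaspoon, 130 x 26 x 11 mm, lying in front of the stand; origin: centre of its underside
- pen: blue pen, 12 x 145 x 9 mm, lying in front of the stand; origin: centre of its underside
There are look-alikes about, which are no part of the job. There is more than one size of the blender; the one meant has the size given above. What is shaped like the garlic but orange is not meant.

How it is judged:
By the outcome, as a careful person would: the job done as asked, in the order asked, and still so for the second after the job is handed in, while the arm keeps its last pose, push and grip.
It also fails if it takes over 48 s, if anything falls off the work surface, if the arm or the gripper's body presses on something with over 40 N, if the wrist force passes 120 N, or if a joint passes its speed limit or range.

ROBOT

A 6-joint arm with a two-finger parallel gripper is mounted at the origin on a cart in front of the work surface, level with it; the furniture and walls round the work are solid. World frame = base frame: x ahead of the robot, y to its left, z up, the work surface at z = 0. Lengths are in m, angles in rad, forces in N, time in s.
With the tool pointing down it reaches from about 0.225 to 0.875 m from the base axis. Payload 3.4 kg.
Tool frame: the origin (TCP) lies at the very end of the fingers, on their centre line; the grasp point (between the pads) lies 19 mm behind it; z points along the fingers, y is the line along which they close (so a half turn about z gives the same grasp; the last joint's range is limited). The gripper opens to 85 mm and grips with 20 to 120 N. Pads are 22 mm wide; open, the fingers measure 114 mm over their backs; the gripper's body (76 mm by 85 mm) begins 54 mm behind the grasp point. The pads swing forward as they close: fully open they stand 13 mm farther back than shut.
Start: joints at [-1.261, 0.276, 1.505, -0, 1.361, -0.121], TCP at [0.24, -0.522, 0.231] pointing down, gripper open.
Joint ranges: [-2.89, 2.89], [-0.75, 2.08], [0.22, 2.7], [-1.18, 4.32], [0.11, 2.71], [-2.7, 2.7]. Speed limits (rad/s): [2.57, 2.57, 3.14, 3.14, 3.14, 3.14].

INTERFACE

Orientations are given as a unit quaternion [w, x, y, z].
In Python, from rig import manip gives the robot as it stands. The module is installed in compiled form; this text tells all that it offers.
- The arm moves only by the tool play_rows, never from a script. Its argument "motion" is a list of rows, each a list of 5 numbers: the shift along the tool's x, y, z in units of 40 mm (1.0 is 40 mm), then the turn about the tool's z in units of 10 degrees (1.0 is 10 degrees), then the finger opening in mm, from 0 to 85.4. A call has 1 to 5 rows; each row is the pose to reach, as a shift and turn from the pose commanded when the call began, along the tool's axes at that moment; what a row does not reach only later rows make up. A row lasts 1/8 s, in which the tool goes at most 62.5 mm and 10.7 degrees, less where a joint would pass 70% of its speed; a pose out of reach is approached as far as the arm can. A call with a gripper value outside its range is refused whole. The fingers move at their own pace and stop on an object; "newtons" is the grip in N (left out, the last holds). Time passes only in rows, so rows that repeat a pose let the fingers close. It gives the time, the measured TCP pose, the force, the opening and the grip force at its end, in the units of the state.
- manip.get_state(): the state, without advancing time (a new reading comes with each control period).
- manip.get_image(name): name is "scene" or "top" or "wrist"; returns a dict with "img" (400x640x3 uint8, red, green, blue), "range_z" (400x640 float32, m along the optical axis (not along the pixel's ray), 0 where there is no reading), "fx", "fy", "cx", "cy" (pixels), "R" (3x3) and "t" (3): a world point X has camera coordinates R X + t. Camera axes: x right, y down, z forward; pixel columns grow to the right and rows downward; lengths in m; the calibration is good to about 2 mm. A picture is of the moment at which its call begins.
- manip.sign_off(): hands the job in; it is judged then, once.
The state is a dict: "clock": time; "qpos": joint angles; "qd": joint speeds; "effort": joint torques, N m; "position": TCP position; "ee_rot": TCP orientation; "contact_force": force on the tool from outside, world axes, zero at the start; "moment": the same for the moment, N m; "width": finger opening in m; "gripper_force": force on a finger pad.
Only numpy, scipy, OpenCV 4.12 (cv2) and the standard library are available. Lean on these libraries where they do the work, as an engineer would, in place of code of your own. Each camera call takes 0.05 s, during which the arm holds its last target. There are 200 camera calls.

## Working session

There is one attempt and no reset: what is moved stays moved. The work goes in short steps, Python scripts to look and compute and a tool call to move; the robot and the scene stay as the last step left them, time stands still between calls to the robot, and variables do not carry over. Pictures are saved under pics/ and viewed, at most 10 in all, crops included, and the job is handed in when it is done.

Besides the shell and the picture viewer there is one more tool, called after "Call:" as a command line: name --pt "numbers of a row" for each row, then --argument value for the rest. play_rows: Moves the arm, as the interface text tells. Its arguments: {"type":"object","properties":{"motion":{"type":"array","items":{"type":"array","items":{"type":"number"}}},"newtons":{"type":"number"}},"required":["motion"]}

```bash
mkdir -p pics; cat >h.py <<'E'
import numpy as np, cv2
from rig import manip
def world(c):
    v,u=np.mgrid[0:400,0:640]; z=c["range_z"]
    P=np.stack([(u-c["cx"])/c["fx"]*z,(v-c["cy"])/c["fy"]*z,z],-1)
    W=(P-c["t"])@c["R"]   # R^T (P-t)
    W[z==0]=np.nan
    return W
def grab(n,save=None):
    c=manip.get_image(n); c={k:(np.array(x) if k in("R","t") else x) for k,x in c.items()}
    if save: cv2.imwrite(save,c["img"][:,:,::-1])
    return c
def ray(c,u,v,z):
    d=c["R"].T@np.array([(u-c["cx"])/c["fx"],(v-c["cy"])/c["fy"],1]); o=-c["R"].T@c["t"]
    return o+d*(z-o[2])/d[2]
E
python3 - <<'E'
from h import *
import pickle
s=manip.get_state(); print({k:np.round(v,3) for k,v in s.items()})
a=[grab(n,f"pics/{n}0.png") for n in("scene","top")]
pickle.dump(a,open("c0.pkl","wb"))
for c in a: print(c["fx"],-c["R"].T@c["t"],c["R"].round(2).tolist())
E
```

```text
{'clock': np.float64(0.0), 'qpos': array([-1.261,  0.277,  1.506, -0.   ,  1.361, -0.121]), 'qd': array([-0.   ,  0.001, -0.001,  0.002,  0.   , -0.   ]), 'effort': array([ 2.0000e-03, -4.1677e+01, -2.4580e+01,  0.0000e+00,  1.1000e-02,
       -0.0000e+00]), 'position': array([ 0.24 , -0.522,  0.23 ]), 'ee_rot': array([-0.001,  0.977,  0.214, -0.   ]), 'contact_force': array([ 0.897, -0.453, -0.246]), 'moment': array([-0.016,  0.028,  0.017]), 'gripper_force': np.float64(0.0), 'width': np.float64(0.085)}
471.2542303023066 [-0.22976925 -0.37384769  1.25751448] [[0.48, -0.88, -0.0], [-0.72, -0.39, -0.57], [0.5, 0.27, -0.82]]
388.7520461150615 [ 0.37149154 -0.01394407  0.98419405] [[0.02, -1.0, -0.02], [-0.99, -0.02, -0.15], [0.15, 0.02, -0.99]]
```

View pics/scene0.png

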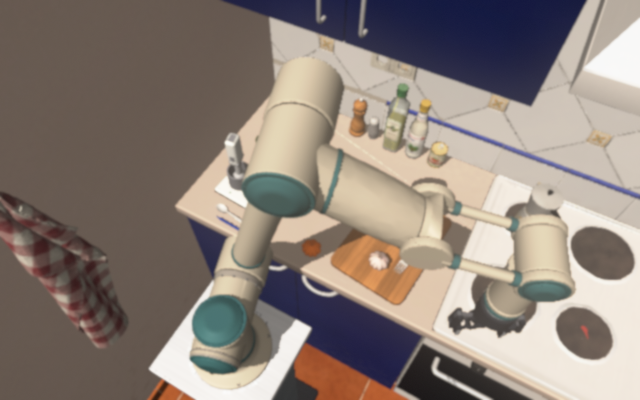

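View pics/top0.png

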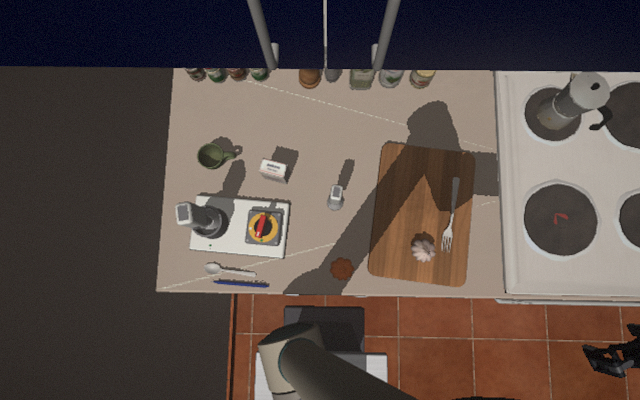

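```bash
python3 - <<'E'
from h import *
import pickle
sc,tp=pickle.load(open("c0.pkl","rb"))
for nm,c in(("top",tp),("scene",sc)):
    W=world(c); hsv=cv2.cvtColor(c["img"],cv2.COLOR_RGB2HSV).astype(int); h,s,v=hsv[...,0],hsv[...,1],hsv[...,2]
    x,y,z=W[...,0],W[...,1],W[...,2]
    def rep(n,m):
        p=W[m]; 
        if len(p)<5: print(nm,n,"few");return
        v,u=np.nonzero(m)
        r=cv2.minAreaRect((p[:,:2]*1000).astype(np.float32))
        print(nm,n,len(p),"med",np.median(p,0).round(4),"rect",np.round(r[0],1),np.round(r[1],1),round(r[2],1),"z",np.percentile(p[:,2],[5,95]).round(3),"uv",u.mean().round(),v.mean().round())
    reg=(x>.1)&(x<.56)&(y>.0)&(y<.6)
    rep("redbar",reg&((h<6)|(h>174))&(s>150)&(z>.06)&(z<.1))
    rep("stand",reg&(abs(z-.018)<.006)&(s<40)&(v>150)&(y>.1))
    rep("handle top",reg&(z>.215)&(z<.25)&(y>.1))
    rep("bl mid",reg&(z>.14)&(z<.215)&(y>.15))
    rep("rim",reg&(abs(z-.078)<.006)&(y>.15)&(x<.33))
    rep("housing",reg&(abs(z-.04)<.005)&(y>.08)&(x<.32))
    b=(y<-.02)&(y>-.5)&(x>.1)&(x<.6)&(abs(z-.02)<.005)
    rep("board",b&(s>90)&(h<20)&(y<-.08))
    rep("garlic",(y<-.05)&(y>-.3)&(x>.15)&(x<.5)&(z>.03)&(z<.09))
    rep("small",(y<.05)&(y>-.08)&(x>.2)&(x<.5)&(z>.03)&(z<.3))
    rep("carton",(y<.2)&(y>.05)&(x>.35)&(x<.5)&(z>.075)&(z<.11))
E
```

```text
top redbar 105 med [0.453  0.143  0.0807] rect [450.7 144.1] [12.5 51. ] 76.7 z [0.078 0.083] uv 261.0 225.0
top stand 2140 med [0.421  0.2119 0.0166] rect [455.3 211. ] [232.3 135.9] 85.8 z [0.014 0.02 ] uv 236.0 232.0
top handle top 2825 med [0.3583 0.4166 0.2304] rect [333.8 336.1] [166.1 451.9] 89.9 z [0.217 0.248] uv 113.0 273.0
top bl mid 4723 med [0.3308 0.4166 0.1802] rect [330.3 335.7] [459.8 167.8] 0.2 z [0.144 0.212] uv 121.0 280.0
top rim 256 med [0.2054 0.4165 0.0778] rect [215.2 416.4] [  4.5 229. ] 89.5 z [0.072 0.083] uv 136.0 331.0
top housing 187 med [0.2099 0.4164 0.0401] rect [210.1 416.6] [218.3   4.5] 0.1 z [0.036 0.044] uv 144.0 328.0
top board 9014 med [ 0.4656 -0.2419  0.0178] rect [ 470.6 -246.5] [238.9 286.4] 83.4 z [0.016 0.021] uv 420.0 226.0
top garlic 595 med [ 0.3949 -0.2318  0.0532] rect [ 382.5 -157.5] [ 55.3 232.1] 13.8 z [0.034 0.066] uv 402.0 255.0
top small 1086 med [0.2327 0.0132 0.166 ] rect [288.5  -8.9] [ 69.4 208.3] 66.3 z [0.033 0.286] uv 317.0 316.0
top carton 138 med [0.4524 0.143  0.0803] rect [451.9 143.3] [13.9 53.2] 75.6 z [0.078 0.08
[... 267 characters left out ...]
ene bl mid 2560 med [0.3269 0.4224 0.1787] rect [329.8 342.4] [171.2 459.6] 89.9 z [0.144 0.211] uv 169.0 165.0
scene rim 171 med [0.2037 0.4229 0.0783] rect [214.5 423.3] [229.    9.2] 0.6 z [0.073 0.083] uv 150.0 210.0
scene housing 133 med [0.2091 0.4228 0.0403] rect [209.7 423.7] [  7.9 218.3] 89.9 z [0.035 0.045] uv 154.0 216.0
scene board 2807 med [ 0.3818 -0.2317  0.0185] rect [ 467.1 -241. ] [240. 292.] 83.5 z [0.016 0.022] uv 374.0 266.0
scene garlic 383 med [ 0.3857 -0.2336  0.0522] rect [ 376.7 -156. ] [ 49.9 227.1] 12.8 z [0.033 0.067] uv 363.0 257.0
scene small 293 med [ 0.3394 -0.0386  0.0426] rect [287.4 -24.3] [ 50.5 183.5] 70.7 z [0.032 0.167] uv 298.0 248.0
scene carton few
```

```bash
python3 - <<'E'
from h import *
import pickle
sc,tp=pickle.load(open("c0.pkl","rb"))
for nm,c in(("top",tp),("scene",sc)):
    W=world(c); hsv=cv2.cvtColor(c["img"],cv2.COLOR_RGB2HSV).astype(int); h,s,v=hsv[...,0],hsv[...,1],hsv[...,2]
    x,y,z=W[...,0],W[...,1],W[...,2]
    def rep(n,m):
        p=W[m]
        if len(p)<5: print(nm,n,"few");return
        v,u=np.nonzero(m)
        r=cv2.minAreaRect((p[:,:2]*1000).astype(np.float32))
        print(nm,n,len(p),"med",np.median(p,0).round(4),"rect",np.round(r[0],1),np.round(r[1],1),round(r[2],1),"z",np.percentile(p[:,2],[2,98]).round(3),"uv",u.mean().round(),v.mean().round())
    reg=(x>.38)&(x<.56)&(y>.2)&(y<.39)
    rep("handle top",reg&(z>.222)&(z<.25))
    rep("handle",reg&(z>.13)&(z<.25))
    rep("rim",reg&(abs(z-.078)<.004))
    rep("board",(y<-.08)&(y>-.42)&(x>.2)&(x<.8)&(abs(z-.02)<.005)&(s>90)&(h<20))
    q=(x>.3)&(x<.5)&(y<.05)&(y>-.1)&(z>.03); rep("small",q&(z<.3))
    q=(x>.2)&(x<.3)&(y<.05)&(y>-.1)&(z>.01); rep("orange",q&(z<.08))
    for X in(.4,.45,.5,.55):
        q=(abs(x-X)<.01)&(abs(z-.02)<.004)&(y>-.3)&(y<-.05)&(s>90); print(X,y[q].max().round(4) if q.any() else None, end=' ')
    q=(z>.05)&(z<.08)&(y<-.1)&(y>-.3)&(x>.2)&(x<.45);rep("garlic",q)
E
```

```text
top handle top 318 med [0.4622 0.2709 0.2265] rect [462.1 271.8] [44.6 30.9] 6.8 z [0.223 0.23 ] uv 184.0 212.0
top handle 710 med [0.4592 0.2608 0.2199] rect [461.5 271.1] [47.8 34.3] 10.7 z [0.135 0.229] uv 191.0 215.0
top rim 151 med [0.4514 0.261  0.0766] rect [459.2 265.6] [58.9 74.5] 71.7 z [0.074 0.081] uv 211.0 223.0
top board 11200 med [ 0.4972 -0.2444  0.0179] rect [ 496.9 -249.7] [238.8 339.4] 83.3 z [0.015 0.021] uv 421.0 213.0
top small 338 med [ 0.356  -0.0498  0.0379] rect [355.5 -50.5] [51.1 48.3] 79.4 z [0.03  0.053] uv 342.0 268.0
top orange few
0.4 -0.1191 0.45 -0.1239 0.5 -0.129 0.55 -0.1364 top garlic 347 med [ 0.4041 -0.2413  0.0576] rect [ 402.7 -243.6] [51.  48.9] 51.5 z [0.051 0.073] uv 424.0 249.0
scene handle top 133 med [0.4567 0.2739 0.2274] rect [456.  275.9] [47.5 33. ] 14.0 z [0.222 0.233] uv 231.0 139.0
scene handle 452 med [0.4454 0.2665 0.1965] rect [457.1 276.1] [50.  34.4] 10.8 z [0.134 0.232] uv 233.0 149.0
scene rim 69 med [0.4375 0.2766 0.0781] rect [455.3 284.7] [73.3 61.2] 17.7 z [0.074 0.082] uv 235.0 172.0
scene board 2877 med [ 0.3833 -0.236   0.0185] rect [ 489.3 -243.7] [239.8 337.1] 83.3 z [0.015 0.023] uv 376.0 265.0
scene small 204 med [ 0.3461 -0.0478  0.0387] rect [350.5 -46.4] [50.5 49.7] 70.7 z [0.031 0.056] uv 311.0 246.0
scene orange few
0.4 -0.1171 0.45 -0.1217 0.5 None 0.55 None scene garlic 216 med [ 0.3938 -0.239   0.0584] rect [ 395.7 -239.2] [48.1 50.7] 14.9 z [0.051 0.073] uv 378.0 258.0
```

```bash
cat >>h.py <<'E'
from scipy.spatial.transform import Rotation as Ro
def go(x,y,z,yaw):
    s=manip.get_state(); q=s["ee_rot"]; R=Ro.from_quat([q[1],q[2],q[3],q[0]]).as_matrix()
    d=R.T@(np.array([x,y,z])-s["position"])/.04
    cy=np.degrees(np.arctan2(R[1,0],R[0,0])); t=-((yaw-cy+180)%360-180)/10
    print("clock",round(s["clock"],2),"pos",s["position"].round(4),"yaw",cy.round(2),"tilt",np.degrees(np.arccos(-R[2,2])).round(2),"w",round(s["width"]*1000,1),"F",s["contact_force"].round(1),"q",s["qpos"].round(2))
    print("rows:",d.round(2),"turn",round(t,2))
E
python3 - <<'E'
from h import *
import pickle
sc,tp=pickle.load(open("c0.pkl","rb"))
W=world(tp);x,y,z=W[...,0],W[...,1],W[...,2]
q=(x>.45)&(x<.65)&(y<.05)&(y>-.1)&(z>.03); p=W[q]; print(p.min(0),p.max(0)); t=p[p[:,2]>p[:,2].max()-.015]; print(np.median(t,0))
go(.4515,.144,.231,165.6)
E
```

```text
[ 0.50412929 -0.09997728  0.0308949 ] [0.64930299 0.04557648 0.73928134]
[ 0.55137216 -0.0541646   0.7309341 ]
clock 0.1 pos [ 0.24   -0.522   0.2305] yaw 24.68 tilt 0.09 w 85.3 F [ 0.1 -0.5 -0.7] q [-1.26  0.28  1.51 -0.    1.36 -0.12]
rows: [ 1.176e+01 -1.292e+01  1.000e-02] turn -14.09
```

Call:
play_rows --pt "2.2 -2.4 0 -1 85" --pt "2.2 -2.4 0 -1 85" --pt "3.2 -3.5 0 -2 85" --pt "4.2 -4.6 0 -3 85" --pt "5.2 -5.7 0 -4 85"

```text
clock: 0.72
position: [0.334, -0.2264, 0.2311]
ee_rot: [-0.0, 0.844, 0.537, 0.0]
contact_force: [1.5, -0.2, -0.5]
width: 0.0852
gripper_force: 0.0
```

```bash
python3 -c "
from h import *
go(.4515,.144,.231,165.6)"
```

```text
clock 0.72 pos [ 0.334  -0.2264  0.2311] yaw 64.98 tilt 0.02 w 85.2 F [ 1.5 -0.2 -0.5] q [-0.77  0.01  1.83  0.    1.3  -0.33]
rows: [ 9.63 -1.25  0.01] turn -10.06
```

Call:
play_rows --pt "1.2 -0.2 0 -1 85" --pt "2.4 -0.3 0 -2 85" --pt "3.6 -0.5 0 -3 85" --pt "4.8 -0.6 0 -4 85" --pt "6.0 -0.8 0 -5 85"

```text
clock: 1.35
position: [0.4079, 0.0037, 0.2312]
ee_rot: [0.0, 0.537, 0.843, -0.0]
contact_force: [0.8, 1.0, -0.4]
width: 0.0849
gripper_force: 0.0
```

```bash
python3 -c "
from h import *
go(.4515,.144,.231,165.6)"
```

```text
clock 1.35 pos [0.4079 0.0037 0.2312] yaw 115.01 tilt 0.02 w 84.9 F [ 0.8  1.  -0.4] q [-0.16  0.02  1.82 -0.    1.3  -0.6 ]
rows: [2.72 2.47 0.  ] turn -5.06
```

Call:
play_rows --pt "0.7 0.6 0 -1 85" --pt "1.4 1.2 0 -2 85" --pt "2.1 1.9 0 -3 85" --pt "2.7 2.5 0 -4 85" --pt "2.7 2.5 0 -5.1 85"

```text
clock: 1.98
position: [0.4538, 0.1441, 0.2307]
ee_rot: [-0.0, 0.122, 0.992, 0.0]
contact_force: [-0.7, -0.7, 0.4]
width: 0.0851
gripper_force: 0.0
```

```bash
python3 - <<'E'
from h import *
import pickle
go(.4515,.144,.231,165.6)
a=[grab(n,f"pics/{n}1.png") for n in("wrist","top")]; pickle.dump(a,open("c1.pkl","wb"))
for nm,c in zip(("wrist","top"),a):
    W=world(c); hsv=cv2.cvtColor(c["img"],cv2.COLOR_RGB2HSV).astype(int); h,s,v=[hsv[...,i] for i in range(3)]
    x,y,z=[W[...,i] for i in range(3)]
    def rep(n,m):
        p=W[m]
        if len(p)<5: print(nm,n,"few");return
        r=cv2.minAreaRect((p[:,:2]*1000).astype(np.float32))
        print(nm,n,len(p),"med",np.median(p,0).round(4),"rect",np.round(r[0],1),np.round(r[1],1),round(r[2],1),"z",np.percentile(p[:,2],[2,98]).round(3))
    reg=(x>.38)&(x<.56)&(y>.08)&(y<.39)
    rep("redbar",reg&((h<6)|(h>174))&(s>130)&(z>.074)&(z<.09))
    rep("htop",reg&(z>.22)&(z<.24)&(y>.22))
    rep("stand",reg&(abs(z-.018)<.004)&(s<40))
cv2.imwrite("pics/w1.png",a[0]["img"][:,:,::-1])
E
```

```text
clock 1.98 pos [0.4538 0.1441 0.2307] yaw 165.95 tilt 0.05 w 85.1 F [-0.7 -0.7  0.4] q [ 0.16  0.13  1.7   0.    1.31 -1.17]
rows: [ 0.05 -0.02 -0.01] turn 0.03
wrist redbar 930 med [0.4508 0.1482 0.0819] rect [450.3 148.3] [13.  53.3] 76.2 z [0.079 0.083]
wrist htop 7059 med [0.4561 0.271  0.2275] rect [460.1 274.1] [45.7 32. ] 6.0 z [0.221 0.23 ]
wrist stand 16925 med [0.4262 0.216  0.0181] rect [454.9 212.6] [237.3 138.1] 85.8 z [0.016 0.02 ]
top redbar 50 med [0.4409 0.1438 0.0803] rect [445.9 144.8] [13.6 41. ] 74.4 z [0.077 0.083]
top htop 107 med [0.447  0.2704 0.2257] rect [446.1 269.8] [32.2 16.4] 80.5 z [0.221 0.23 ]
top stand 1378 med [0.4145 0.1623 0.0168] rect [456.6 207.4] [238.5 138.1] 85.9 z [0.014 0.02 ]
```

View pics/w1.png

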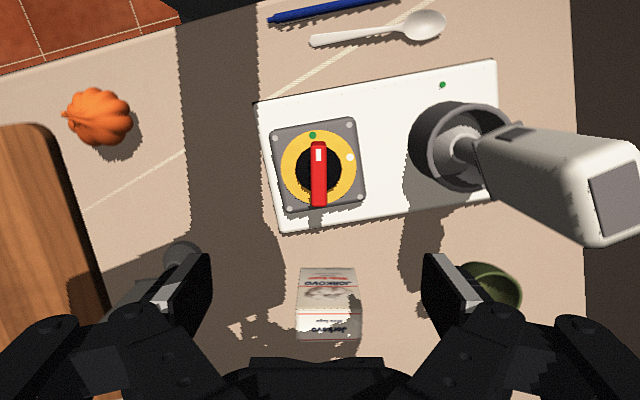

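Call:
play_rows --pt "0.1 0.05 1.2 0 60" --pt "0.1 0.05 2.4 0 50" --pt "0.1 0.05 3.6 0 45" --pt "0.1 0.05 4.35 0 45" --pt "0.1 0.05 4.35 0 45" --newtons 30

```text
clock: 2.7
position: [0.4478, 0.1442, 0.0554]
ee_rot: [-0.003, 0.128, 0.992, -0.001]
contact_force: [-0.2, 0.5, -0.1]
width: 0.0452
gripper_force: 0.0
```

Call:
play_rows --pt "0 0 0 0 5" --pt "0 0 0 0 5" --pt "0 0 0 0 5" --pt "0 0 0 0 5" --pt "0 0 0 0 5"

```text
clock: 3.32
position: [0.4519, 0.1463, 0.059]
ee_rot: [0.002, 0.128, 0.992, 0.002]
contact_force: [1.0, 4.5, 1.4]
width: 0.0129
gripper_force: 33.8
```

```bash
python3 -c "
from h import *
go(.4505,.147,.056,95.6)"
```

```text
clock 3.33 pos [0.4519 0.1463 0.059 ] yaw 165.33 tilt 0.32 w 12.9 F [1.  4.5 1.4] q [ 0.17  0.29  1.97  0.    0.87 -1.15]
rows: [0.04 0.01 0.08] turn 6.97
```

Call:
play_rows --pt "0 0 0 0.7 5" --pt "0 0 0 1.5 5" --pt "0 0 0 2.3 5" --pt "0 0 0 3.1 5" --pt "0 0 0 3.9 5" --newtons 50

```text
clock: 3.95
position: [0.451, 0.1452, 0.0591]
ee_rot: [0.001, 0.453, 0.892, 0.001]
contact_force: [-1.1, 1.3, 4.7]
width: 0.0127
gripper_force: 54.0
```

Call:
play_rows --pt "0 0 0 0.8 5" --pt "0 0 0 1.6 5" --pt "0 0 0 2.4 5" --pt "0 0 0 3.1 5" --pt "0 0 0 3.3 5"

```text
clock: 4.58
position: [0.4499, 0.1449, 0.059]
ee_rot: [0.001, 0.685, 0.728, 0.0]
contact_force: [-1.8, 1.5, 6.5]
width: 0.013
gripper_force: 55.9
```

```bash
python3 -c "
from h import *
go(.4505,.147,.056,95.6); print(manip.get_state()['moment'])"
```

```text
clock 4.58 pos [0.4499 0.1449 0.059 ] yaw 93.47 tilt 0.07 w 13.0 F [-1.8  1.5  6.5] q [ 0.16  0.29  1.97 -0.    0.88  0.1 ]
rows: [0.05 0.02 0.08] turn -0.21
[0.20269535 0.61580359 0.97763877]
```

Call:
play_rows --pt "0 0 0 0 40" --pt "0 0 0 0 40" --pt "0 0 -1.2 0 40" --pt "0 0 -2.7 0 40" --pt "0 0 -4.2 0 45"

```text
clock: 5.2
position: [0.4498, 0.1448, 0.227]
ee_rot: [0.0, 0.686, 0.728, -0.0]
contact_force: [0.7, -0.1, -0.2]
width: 0.045
gripper_force: 0.0
```

Call:
play_rows --pt "0 0 -1 1 85" --pt "0 0 -1.8 2 85" --pt "0 0 -1.8 3 85" --pt "0 0 -1.8 4 85" --pt "0 0 -1.8 4 85"

```text
clock: 5.82
position: [0.4499, 0.1449, 0.2973]
ee_rot: [0.0, 0.893, 0.45, 0.0]
contact_force: [-0.5, 0.2, 0.2]
width: 0.085
gripper_force: 0.0
```

```bash
python3 - <<'E'
from h import *
go(.4605,.274,.30,6)
c=grab("wrist","pics/w2.png")
W=world(c); hsv=cv2.cvtColor(c["img"],cv2.COLOR_RGB2HSV).astype(int); h,s,v=[hsv[...,i] for i in range(3)]
x,y,z=[W[...,i] for i in range(3)]
def rep(n,m):
    p=W[m]
    if len(p)<5: print(n,"few");return
    r=cv2.minAreaRect((p[:,:2]*1000).astype(np.float32))
    print(n,len(p),"med",np.median(p,0).round(4),"rect",np.round(r[0],1),np.round(r[1],1),round(r[2],1),"z",np.percentile(p[:,2],[2,98]).round(3))
reg=(x>.38)&(x<.56)&(y>.08)&(y<.39)
rep("redbar",reg&((h<6)|(h>174))&(s>130)&(z>.074)&(z<.09))
rep("htop",reg&(z>.222)&(z<.24)&(y>.22))
rep("rim",reg&(z>.074)&(z<.082)&(y>.22))
rep("stand",reg&(abs(z-.018)<.004)&(s<40))
E
```

```text
clock 5.83 pos [0.4499 0.1449 0.2973] yaw 53.54 tilt 0.01 w 85.0 F [-0.5  0.2  0.2] q [ 0.16  0.09  1.58 -0.    1.47  0.8 ]
rows: [ 2.75 -1.71 -0.07] turn 4.75
redbar 658 med [0.4519 0.1478 0.0818] rect [451.  148.6] [14.1 53. ] 5.5 z [0.076 0.084]
htop 3745 med [0.4577 0.2716 0.228 ] rect [460.8 275.5] [43.6 32.1] 10.9 z [0.223 0.23 ]
rim 955 med [0.4766 0.2614 0.0778] rect [465.  268.6] [75.4 56. ] 24.7 z [0.075 0.08 ]
stand 12790 med [0.4754 0.2161 0.0181] rect [456.  212.6] [237.6 138.9] 85.6 z [0.016 0.02 ]
```

View pics/w2.png

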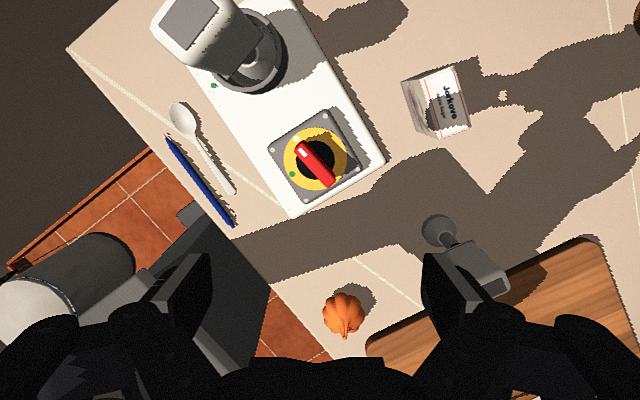

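Call:
play_rows --pt "0.7 -0.4 0 0.9 85" --pt "1.4 -0.9 0 1.8 85" --pt "2.1 -1.3 0 2.7 85" --pt "2.75 -1.7 0 3.6 85" --pt "2.75 -1.7 0 4.5 85"

```text
clock: 6.5
position: [0.461, 0.2758, 0.2967]
ee_rot: [-0.0, 0.997, 0.074, -0.0]
contact_force: [-0.1, -0.7, 1.1]
width: 0.0851
gripper_force: 0.0
```

```bash
python3 - <<'E'
from h import *
import pickle
go(.4608,.275,.184,8)
c=grab("wrist")
W=world(c); x,y,z=[W[...,i] for i in range(3)]
m=((x>.38)&(x<.56)&(y>.22)&(y<.35)&(z>.222)&(z<.24))
p=W[m]; r=cv2.minAreaRect((p[:,:2]*1000).astype(np.float32)); print("htop",len(p),r)
tp=pickle.load(open("c0.pkl","rb"))[1]
W=world(tp)
for v in range(180,215,5): print([W[v,u].round(3).tolist() for u in (328,335,342)])
E
```

```text
clock 6.5 pos [0.461  0.2758 0.2967] yaw 8.43 tilt 0.04 w 85.1 F [-0.1 -0.7  1.1] q [0.41 0.19 1.46 0.   1.49 1.83]
rows: [-0.01  0.02  2.82] turn 0.04
htop 3196 ((461.9103088378906, 276.95361328125), (44.01929473876953, 33.05129623413086), 10.37414264678955)
[[0.58, -0.013, -0.002], [0.579, -0.031, 0.001], [0.58, -0.049, -0.001]]
[[0.567, -0.013, -0.003], [0.536, -0.028, 0.153], [0.567, -0.049, -0.001]]
[[0.553, -0.013, 0.0], [0.525, -0.029, 0.153], [0.526, -0.044, 0.15]]
[[0.54, -0.013, -0.002], [0.514, -0.029, 0.153], [0.541, -0.05, -0.003]]
[[0.524, -0.014, 0.016], [0.505, -0.029, 0.14], [0.524, -0.049, 0.021]]
[[0.513, -0.014, 0.008], [0.51, -0.031, 0.029], [0.512, -0.049, 0.015]]
[[0.501, -0.014, -0.001], [0.502, -0.032, -0.001], [0.502, -0.05, -0.003]]
```

Call:
play_rows --pt "0 0 1 -0.1 85" --pt "0 0 2 -0.1 85" --pt "0 0 2.8 -0.1 85" --pt "0 0 2.8 -0.1 85" --pt "0 0 2.8 -0.1 60" --newtons 60

```text
clock: 7.18
position: [0.4619, 0.2741, 0.1865]
ee_rot: [-0.0, 0.997, 0.083, 0.001]
contact_force: [0.4, 0.9, -0.1]
width: 0.0693
gripper_force: 0.0
```

Call:
play_rows --pt "0 0 0 0 25" --pt "0 0 0 0 25" --pt "0 0 0 0 25" --pt "0 0 0 0 25" --pt "0 0 0 0 25"

```text
clock: 7.8
position: [0.4618, 0.2745, 0.1868]
ee_rot: [-0.001, 0.997, 0.082, 0.001]
contact_force: [-0.7, 1.2, 5.1]
width: 0.0333
gripper_force: 59.7
```

Call:
play_rows --pt "0 0 -0.5 0 25" --pt "0 0 -1.2 0 25" --pt "0 0 -2 0 25" --pt "0 0 -2.8 0 25" --pt "0 0 -3.4 0 25"

```text
clock: 8.43
position: [0.4607, 0.2736, 0.3218]
ee_rot: [0.0, 0.997, 0.082, -0.0]
contact_force: [1.2, -0.4, -3.6]
width: 0.0337
gripper_force: 60.0
```

```bash
python3 - <<'E'
from h import *
go(.445,-.0806,.32,83.3)
grab("wrist","pics/w3.png")
E
```

```text
clock 8.43 pos [0.4607 0.2736 0.3218] yaw 9.44 tilt 0.05 w 33.7 F [ 1.2 -0.4 -3.6] q [ 0.41  0.18  1.42 -0.    1.55  1.81]
rows: [-1.84  8.67  0.05] turn -7.39
```

View pics/w3.png

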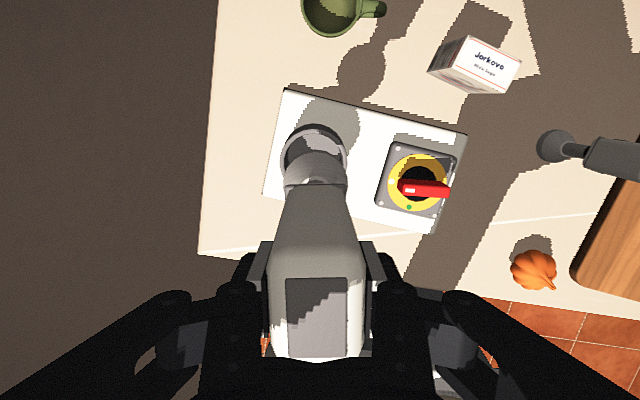

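Call:
play_rows --pt "-0.2 0.9 0 -0.8 25" --pt "-0.4 1.8 0 -1.6 25" --pt "-0.6 2.8 0 -2.4 25" --pt "-0.8 3.8 0 -3.2 25" --pt "-1.0 4.8 0 -4 25" --newtons 80

```text
clock: 9.1
position: [0.452, 0.0765, 0.3199]
ee_rot: [-0.0, 0.907, 0.42, -0.001]
contact_force: [1.1, -0.1, -2.5]
width: 0.0333
gripper_force: 81.2
```

```bash
python3 - <<'E'
from h import *
go(.445,-.0806,.32,83.3)
E
```

```text
clock 9.1 pos [0.452  0.0765 0.3199] yaw 49.71 tilt 0.14 w 33.3 F [ 1.1 -0.1 -2.5] q [ 0.02  0.06  1.56 -0.    1.52  0.72]
rows: [-3.11  2.41 -0.  ] turn -3.36
```

Call:
play_rows --pt "-0.8 0.6 0 -0.8 25" --pt "-1.6 1.2 0 -1.6 25" --pt "-2.4 1.8 0 -2.4 25" --pt "-3.1 2.4 0 -3.35 25" --pt "-3.1 2.4 0 -3.35 25"

```text
clock: 9.72
position: [0.4445, -0.0809, 0.3198]
ee_rot: [-0.001, 0.751, 0.661, -0.001]
contact_force: [-0.1, 0.4, -3.5]
width: 0.033
gripper_force: 81.3
```

```bash
python3 - <<'E'
from h import *
import pickle
go(.445,-.0806,.173,83.3)
a=[grab(n,f"pics/{n}4.png") for n in("top","wrist","scene")]; pickle.dump(a,open("c4.pkl","wb"))
i=np.hstack([a[0]["img"][60:330,200:600],a[2]["img"][100:370,200:600]]); cv2.imwrite("pics/v4.png",i[:,:,::-1])
for c in a[:2]:
  W=world(c);x,y,z=[W[...,k] for k in range(3)]
  m=(abs(x-.445)<.06)&(abs(y+.08)<.06)&(z>.10)&(z<.19); p=W[m]; print(len(p), np.median(p,0) if len(p) else 0, np.percentile(p,[2,98],axis=0).round(3) if len(p) else 0)
  for X in(.40,.42,.44,.46):
    q=(abs(x-X)<.005)&(abs(z-.02)<.004)&(y>-.3)&(y<-.05); print(X,y[q].max().round(4) if q.any() else None,end=' ')
E
```

```text
clock 9.72 pos [ 0.4445 -0.0809  0.3198] yaw 82.71 tilt 0.15 w 33.0 F [-0.1  0.4 -3.5] q [-0.33  0.05  1.57 -0.    1.52 -0.21]
rows: [0.01 0.02 3.67] turn -0.06
133 [ 0.43246126 -0.06651225  0.17918047] [[ 0.42  -0.086  0.161]
 [ 0.461 -0.059  0.189]]
0.4 -0.1434 0.42 -0.1387 0.44 -0.1486 0.46 -0.1912 1417 [ 0.45053039 -0.06034215  0.17840102] [[ 0.419 -0.08   0.112]
 [ 0.505 -0.023  0.189]]
0.4 -0.1131 0.42 None 0.44 None 0.46 None
```

View pics/v4.png

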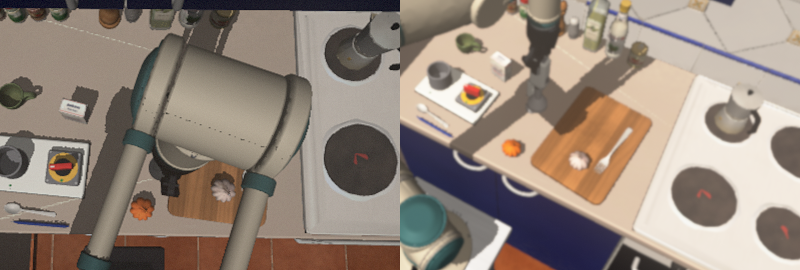

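Call:
play_rows --pt "0 0 1 0 25" --pt "0 0 2 0 25" --pt "0 0 3 0 25" --pt "0 0 3.65 0 25" --pt "0 0 3.65 0 25" --newtons 50

```text
clock: 10.5
position: [0.4433, -0.077, 0.1734]
ee_rot: [-0.003, 0.749, 0.663, -0.001]
contact_force: [-0.4, 0.2, -3.0]
width: 0.0333
gripper_force: 81.0
```

Call:
play_rows --pt "-0.35 0 0 0 25" --pt "-0.6 0 0 0 25" --pt "-0.9 0 0 0 25" --pt "-1.25 0 0 0 25" --pt "-1.57 0 0 0 25"

```text
clock: 11.12
position: [0.4376, -0.1419, 0.1753]
ee_rot: [0.0, 0.75, 0.662, 0.0]
contact_force: [2.9, 5.5, -3.4]
width: 0.0331
gripper_force: 79.5
```

```bash
python3 - <<'E'
from h import *
import pickle
go(.445,-.0806,.173,83.3)
a=[grab(n) for n in("wrist","scene")]; pickle.dump(a,open("c5.pkl","wb"))
i=np.hstack([a[0]["img"][:,100:540],cv2.resize(a[1]["img"][80:280,220:400],(360,400))]); cv2.imwrite("pics/v5.png",i[:,:,::-1])
E
```

```text
clock 11.12 pos [ 0.4376 -0.1419  0.1753] yaw 82.87 tilt 0.06 w 33.1 F [ 2.9  5.5 -3.4] q [-0.47  0.14  1.83  0.    1.17 -0.34]
rows: [ 1.54 -0.01  0.06] turn -0.04
```

View pics/v5.png

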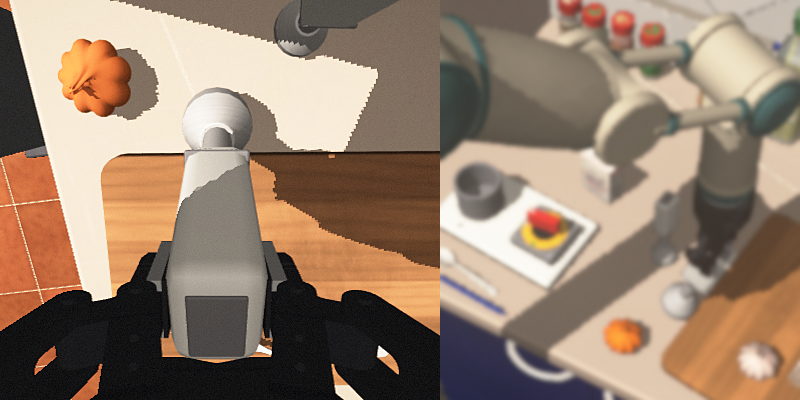

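Call:
play_rows --pt "-0.56 0 0.08 0 25" --pt "-1.17 0 0.26 0 25" --pt "-1.76 0 0.54 0 25" --pt "-2.23 0 0.85 0 25" --pt "-2.23 0 0.85 0 25"

```text
clock: 11.85
position: [0.4258, -0.2312, 0.1405]
ee_rot: [-0.0, 0.75, 0.662, -0.001]
contact_force: [-0.3, 1.6, -3.0]
width: 0.0327
gripper_force: 79.5
```

```bash
cat >tilt.py <<'E'
from h import *
import pickle,sys
def tilt(lab):
    # fit axis in tool x-z plane from wrist-camera silhouette points of the blender
    s=manip.get_state(); q=s["ee_rot"]; R=Ro.from_quat([q[1],q[2],q[3],q[0]]).as_matrix()
    c=grab("wrist",f"pics/{lab}.png"); W=world(c)
    L=(W-s["position"])@R  # tool coords
    m=(abs(L[...,1])<.009)&(L[...,0]>-.03)&(L[...,0]<.2)&(W[...,2]>.03)&(L[...,2]>-.06)&(L[...,2]<.2)
    n,lb,st,_=cv2.connectedComponentsWithStats(m.astype(np.uint8)); k=1+np.argmax(st[1:,4]); p=L[lb==k]
    # profile of upper surface: z(down) by x bins
    for x0 in np.arange(-.03,.19,.01):
        b=p[(p[:,0]>=x0)&(p[:,0]<x0+.01)]
        if len(b)>3: print(round(x0+.005,3),np.percentile(b[:,2],[10,50,90]).round(4),len(b))
go(.44,-.35,.30,83.3); tilt(sys.argv[1])
E
python3 tilt.py v6
```

```text
clock 11.85 pos [ 0.4258 -0.2312  0.1405] yaw 82.87 tilt 0.13 w 32.7 F [-0.3  1.6 -3. ] q [-0.64  0.21  1.83 -0.    1.09 -0.51]
rows: [-2.91  0.71 -3.98] turn -0.04
-0.015 [-0.0368 -0.0325 -0.0277] 238
-0.005 [-0.0468 -0.0455 -0.0394] 461
0.005 [-0.0489 -0.0479 -0.0467] 1602
0.015 [-0.0466 -0.043  -0.0392] 2445
0.025 [-0.0372 -0.0336 -0.0296] 2110
0.035 [-0.0278 -0.0241 -0.0201] 1790
0.045 [-0.0183 -0.0145 -0.0105] 1548
0.055 [-0.0087 -0.005  -0.001 ] 1330
0.065 [0.0009 0.0045 0.0085] 1151
0.075 [0.0102 0.0134 0.0315] 903
0.085 [0.039  0.0434 0.0481] 693
0.095 [0.0484 0.053  0.0574] 609
0.105 [0.0578 0.0625 0.0673] 566
0.115 [0.0672 0.069  0.0711] 649
0.125 [0.0686 0.0697 0.0705] 42
```

View pics/v6.png

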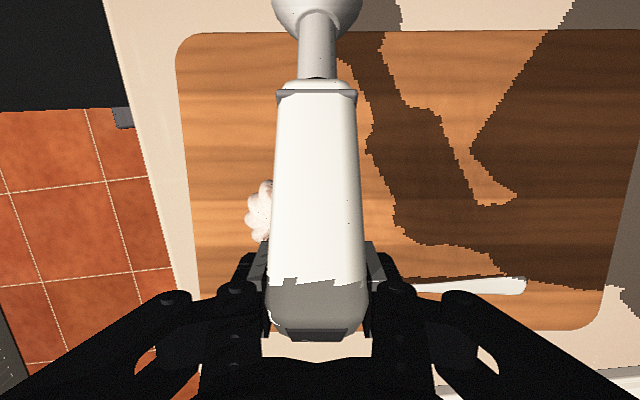

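Call:
play_rows --pt "0.05 0 -0.3 0 25" --pt "0.05 0 -0.9 0 25" --pt "0.05 0 -1.7 0 25" --pt "-0.2 0 -2.5 0 25" --pt "-0.7 0 -3.1 0 25" --newtons 100

```text
clock: 12.52
position: [0.4234, -0.2572, 0.2683]
ee_rot: [0.002, 0.749, 0.663, -0.0]
contact_force: [1.4, -0.4, -4.0]
width: 0.0327
gripper_force: 100.0
```

Call:
play_rows --pt "-0.6 0 -0.2 0 25" --pt "-1.3 0 -0.25 0 25" --pt "-2.1 0 -0.25 0 25" --pt "-2.7 0 -0.25 0 25" --pt "-3.0 0 -0.25 0 25"

```text
clock: 13.15
position: [0.4082, -0.3774, 0.2757]
ee_rot: [0.0, 0.749, 0.662, -0.0]
contact_force: [0.1, 0.8, -3.0]
width: 0.0327
gripper_force: 100.3
```

Call:
play_rows --pt "0 0 0 0 25" --pt "0 0 0 0 25" --pt "0 0 0 0 25" --pt "0 0 0 0 25"

```text
clock: 13.65
position: [0.4084, -0.3758, 0.2755]
ee_rot: [0.0, 0.749, 0.662, 0.0]
contact_force: [0.3, 0.5, -3.6]
width: 0.0335
gripper_force: 100.3
```

```bash
python3 - <<'E'
import sys; sys.argv=["t","v7"]
exec(open("tilt.py").read())
a=grab("scene"); w=cv2.imread("pics/v7.png")[:,:,::-1]
i=np.hstack([w[:,100:540],cv2.resize(a["img"][80:330,200:425],(360,400))]); cv2.imwrite("pics/v7b.png",i[:,:,::-1])
E
```

```text
clock 13.65 pos [ 0.4084 -0.3758  0.2755] yaw 82.97 tilt 0.01 w 33.5 F [ 0.3  0.5 -3.6] q [-0.87  0.22  1.47  0.    1.45 -0.75]
rows: [ 0.74  0.71 -0.61] turn -0.03
-0.025 [-0.0268 -0.0268 -0.0263] 7
-0.015 [-0.0365 -0.0323 -0.0279] 237
-0.005 [-0.0468 -0.0454 -0.0395] 483
0.005 [-0.0489 -0.0478 -0.0467] 1580
0.015 [-0.0465 -0.0429 -0.039 ] 2436
0.025 [-0.0373 -0.0334 -0.0295] 2109
0.035 [-0.0277 -0.0239 -0.02  ] 1791
0.045 [-0.0181 -0.0143 -0.0104] 1544
0.055 [-0.0085 -0.0048 -0.0008] 1329
0.065 [0.001  0.0048 0.0087] 1151
0.075 [0.0103 0.0136 0.032 ] 903
0.085 [0.0391 0.0437 0.0486] 686
0.095 [0.0487 0.0529 0.0578] 612
0.105 [0.0581 0.0628 0.0677] 560
0.115 [0.0676 0.0692 0.0713] 650
0.125 [0.0685 0.0698 0.0709] 45
```

View pics/v7b.png

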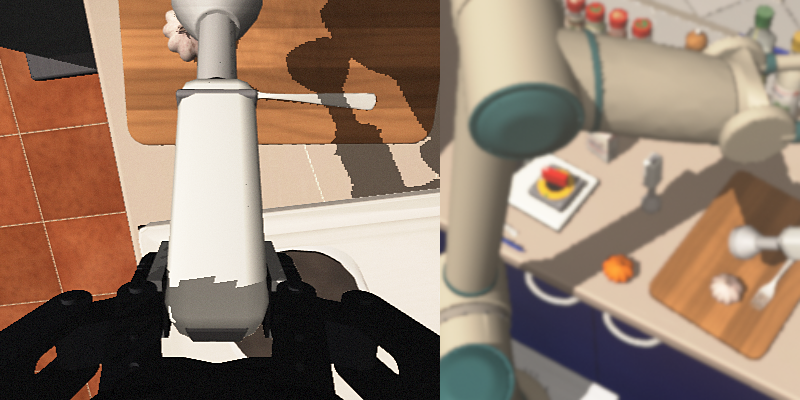

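```bash
python3 -c "
from rig import manip
print(manip.sign_off())"
```

```text
the job is handed in; nothing more can be done
None
```

The job is handed in at 13.7 s: the switch was turned to off first, then the blender was drawn out, and it is held still about 46° from upright, bell lower, with the bell's open end over the board about 15 cm up; the tool only turns about its own axis, so I tipped it by pushing the bell against the board's edge.

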